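Undo the left-hand clamp nut and free the keeper

ROBOT

A 6-joint arm with a two-finger parallel gripper is mounted at the origin on the work surface. World frame = base frame: x ahead of the robot, y to its left, z up, the work surface at z = 0. Lengths are in m, angles in degrees, forces in N, time in s.
With the tool pointing down it reaches from about 0.4 to 0.825 m from the base axis. Payload 7 kg.
Tool frame: the origin (TCP) lies between the finger pads; the fingertips stand bot.tcp_to_tips ahead of it and the grasp point (between the pads) lies 6 mm ahead of it (bot.tcp_to_tips is the distance from the TCP to the fingertips, in m); z points along the fingers, y is the line along which they close (so a half turn about z gives the same grasp; the last joint's range is limited). The gripper opens to 88 mm and grips with 3 to 60 N. Pads are 19 mm wide; open, the fingers measure 130 mm over their backs; the gripper's body (78 mm by 193 mm) begins 47 mm behind the grasp point.
Start: joints at [-52.076, 20.546, 0.682, 0, -70.136, -16.507], TCP at [0.246, -0.628, 0.252] pointing down, gripper open.
Joint ranges: [-176.03, 176.03], [-82.01, 121.73], [-58.28, 71.71], [-173.87, 95.51], [-174.79, -0.11], [-173.66, 173.66]. Speed limits (degrees/s): [136.94, 136.94, 172.46, 180, 180, 180].

INTERFACE

Orientations are given as [roll, pitch, yaw] about the fixed x, y, z axes, in that order (R = Rz(yaw) Ry(pitch) Rx(roll)).
In Python, from plant import bot gives the robot as it stands. The module is installed in compiled form; this text tells all that it offers.
- The arm moves only by the tool play_rows, never from a script. Its argument "rows" is a list of rows, each a list of 7 numbers: the turn, a rotation vector about the tool's x, y, z scaled (see below), then the shift along the tool's x, y, z scaled (see below), then the opening, from 0 (shut) to 1 (fully open). In form: [[wx, wy, wz, dx, dy, dz, fingers], ...]. A call has exactly 8 rows; each row shifts and turns the commanded pose from where the row before left it, along the tool's axes as they then stand; what a row does not reach is not made up. The controller multiplies each number of a shift by 0.05 m and each number of a turn by pi rad. A row lasts 1/10 s, in which the tool goes at most 50 mm and 8.59 degrees, less where a joint would pass 70% of its speed; a pose out of reach is approached as far as the arm can. A call with a number of a shift or a turn outside -1 to 1 is refused whole. A call with a gripper value outside its range is refused whole. The fingers move at their own pace and stop on an object; "grip_force" is the grip in N (left out, the last holds). Time passes only in rows, so rows that do not move let the fingers close, or fill a call up. It gives the time, the measured TCP pose, the force, the opening and the grip force at its end, in the units of the state.
- bot.observe(): the state, without advancing time (a new reading comes with each control period).
- bot.read_camera(name): name is "side" or "top"; returns a dict with "pixels" (400x640x3 uint8, red, green, blue), "z_map" (400x640 float32, m along the optical axis (not along the pixel's ray), 0 where there is no reading), "intrinsics" (3x3 intrinsics, pixels), "R" (3x3) and "t" (3): a world point X has camera coordinates R X + t. Camera axes: x right, y down, z forward; pixel columns grow to the right and rows downward; lengths in m; the calibration is good to about 2 mm. A picture is of the moment at which its call begins.
- bot.sign_off(): hands the job in; it is judged then, once.
The state is a dict: "time_s": time; "joint_positions": joint angles; "qd": joint speeds; "joint_torque": joint torques, N m; "ee_pos": TCP position; "tcp_rot": TCP orientation; "force": force on the tool from outside, world axes, zero at the start; "torque": the same for the moment, N m; "width": opening from 0.0 (shut) to 1.0 (fully open); "finger_force": force on a finger pad.
Only numpy, scipy, OpenCV 4.12 (cv2) and the standard library are available. Lean on these libraries where they do the work, as an engineer would, in place of code of your own. Each camera call takes 0.05 s, during which the arm holds its last target. There are 200 camera calls.

TASK

The T-handled nut on the blade-fitting stand is done up and nobody knows which way its thread runs. With light pressure try the handle both ways until you have felt it come up firm on the tight side, then turn it the way it gives until it is fully undone, never forcing it hard against either end. Then draw the slotted keeper straight out from under the nut without tugging hard, and set it down gently, flat in the shallow tray, leaving the nut undone and the other things on the counter where they are.

Things in the scene. Friction and masses are not known exactly. Their poses are not given: they have to be found in the camera images.
- stand: Fixed grey blade-fitting stand, block 200 x 130 mm, deck 40 mm above the counter, a flat saw-blade disc on the deck. Origin: on the spindle axis at counter level; the block spans x -70 to +130 mm, y -65 to +65 mm in its frame; z up. The keeper is drawn out along the stand's +x, roughly away from the robot.
- nut_top (a point): On the spindle axis at mid height of the steel nut's T-bar, 80 mm above the counter when seated; climbs 2.5 mm per rad as the nut is undone. Bar: 124 mm long, 12 x 12 mm, centred on the axis. Hub: 13 mm radius, top 10 mm above mid-bar. Flange: 20 mm radius, 27 to 33 mm below mid-bar. Outside the flange, free space under the bar down to the keeper.
- bar_end (a point): End of one arm of the T-bar, at mid height, 62 mm from the axis. With the nut seated this arm points along the stand's -y and the other arm along +y; the nut starts at most 0.12 rad from there.
- nut (a joint): Turn of the nut on its thread, rad: 0 = seated tight (hard end), grows as it is undone, 2.6 = hard end; starts 0 to 0.12. Fully undone means past 2.3. Whether undoing is clockwise or anticlockwise is not marked: feel it. Friction needs about 0.22 N m to turn it (5 to 6 N at 40 mm from the axis); it stays where it is left.
- stud (a joint): Twist of the springy spindle under the nut, rad, 20 N m per rad: shows the torque on the nut, 0 untouched, + undoing, - tightening. Felt firm on the tight side = at least 0.30 N m tightening (-0.015 rad, 7.5 N at 40 mm from the axis). Forced = more than 1.0 N m either way (0.05 rad, 25 N at 40 mm).
- keeper: Loose aluminium fork plate, 0.2 to 0.4 kg, on the deck under the nut, 6 mm thick, 56 wide, x -32 to +100 mm; 24 mm slot open at -x straddles the 18 mm spindle. 3.5 mm high bumps on the prong ends (x -32 to -24) catch behind the flange until the nut is past about 1.2 rad. Origin: underside, on the spindle axis at the start; x to its grip, as the stand's x. Can be lifted once drawn out 75 mm.
- keeper_grip (a point): Grip point of the keeper's upright black grip block: 24 mm along x, 12 mm across (y, pinch here from above), from 6 to 46 mm above the keeper's underside, centred 84 mm along +x from the keeper's origin. This point is 36 mm above the keeper's underside.
- keeper_mid (a point): Centre of the keeper's outline on its underside, 34 mm along +x from its origin.
- tray: Shallow open grey tray, fixed, 220 (x) x 160 (y) x 24 mm high, walls and floor 5 mm. Origin: underside centre.
- tray_in (a point): Centre of the tray's inner floor, 5 mm above the counter, axes as the tray's (x the long side).
- spanner: Loose spanner 150 mm long lying by the stand; leave alone.
- tape_roll: Loose dark tape roll, 100 mm across, 48 mm high, by the stand; leave alone.
- thin_roll: Loose brown tape roll, 90 mm across, 24 mm high, beyond the tray; leave alone.
- spray_can: Blue spray can, 54 mm across, 190 mm high, upright; leave alone.
- glue_bottle: Yellow bottle, 60 mm across, 170 mm high, upright; leave alone.
- filler_jar: Green jar, 84 mm across, 90 mm high; leave alone.
- screw_cup: White cup, 70 mm across, 60 mm high; leave alone.
Mind the look-alikes: they are no part of the job. What is shaped like the keeper but orange or purple is not meant. Leave any purple look-alike of the stand alone.

How it is judged:
By the outcome, as a careful person would: the job done as asked, in the order asked, and still so for the second after the job is handed in, with the robot touching nothing.
It also fails if it takes over 67 s, if anything falls off the work surface, if the arm or the gripper's body presses on something with over 40 N, if the wrist force passes 120 N, or if a joint passes its speed limit or range.

## Working session

There is one attempt and no reset: what is moved stays moved. The work goes in short steps, Python scripts to look and compute and a tool call to move; the robot and the scene stay as the last step left them, time stands still between calls to the robot, and variables do not carry over. Pictures are saved under pics/ and viewed, at most 10 in all, crops included, and the job is handed in when it is done.

Besides the shell and the picture viewer there is one more tool, called after "Emit:" as name([rows], argument=value, ...), one row to a line, values as JSON. play_rows: Moves the arm, as the interface text tells. Its arguments: {"type":"object","properties":{"rows":{"type":"array"},"grip_force":{"type":"number"}},"required":["rows"]}

```bash
mkdir -p pics; python3 - <<'E'
from plant import bot
import cv2,numpy as np
o=bot.observe()
print(o, bot.tcp_to_tips)
for n in("side","top"):
    c=bot.read_camera(n); np.savez(f"c_{n}.npz",**c)
    cv2.imwrite(f"pics/{n}0.png",c["pixels"][:,:,::-1]); print(n,c["intrinsics"],c["R"],c["t"])
E
```

```text
{'time_s': 0.0, 'joint_positions': array([-5.20760126e+01,  2.05898714e+01,  6.31861054e-01, -2.08314513e-02,
       -7.01353463e+01, -1.65065090e+01]), 'qd': array([ 0.01604594, -0.13033582, -0.01658698,  0.02960228, -0.07770502,
        0.0496445 ]), 'joint_torque': array([-7.79694947e-04, -5.82713628e+01,  2.93061000e+01,  6.99689358e+00,
        6.90556102e-03, -1.58776083e-04]), 'ee_pos': array([ 0.24628665, -0.62796461,  0.25062354]), 'tcp_rot': array([ 1.79904926e+02, -7.75181395e-03, -1.58589610e+02]), 'force': array([-0.20922316,  0.24712037, -0.09544605]), 'torque': array([ 0.02388288, -0.04010362,  0.00503397]), 'finger_force': 0.0, 'width': 1.0007965458921353} 0.025
side [[368.79543938   0.         314.09968986]
 [  0.         368.79543938 201.48091219]
 [  0.           0.           1.        ]] [[-0.99252991 -0.12187683  0.00551495]
 [-0.08384391  0.64856782 -0.75652494]
 [ 0.08862604 -0.75133603 -0.65394159]] [0.51715041 0.12090489 1.06151655]
top [[440.49942234   0.         318.46856229]
 [  0.         440.49942234 192.49997121]
 [  0.           0.           1.        ]] [[ 0.02558676 -0.99951386  0.01781476]
 [-0.98771408 -0.02802484 -0.15373842]
 [ 0.15416293 -0.01366222 -0.98795098]] [-0.04564378  0.52408169  1.58011454]
```

View pics/top0.png

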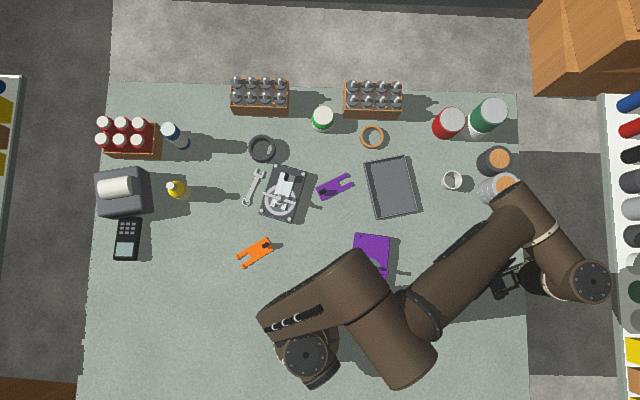

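View pics/side0.png

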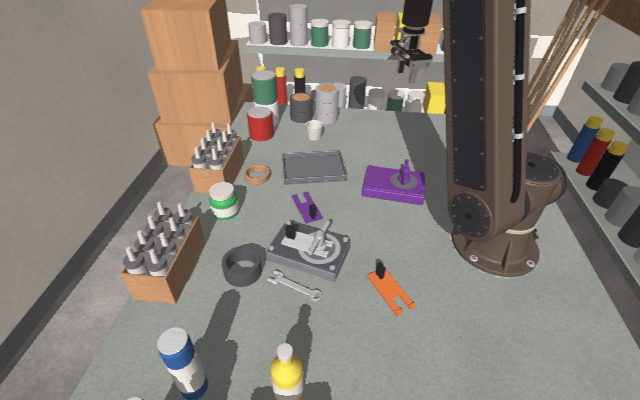

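Top view: the grey stand is at (285,193) with the silver keeper and T-nut on it. The purple stand look-alike is at (371,254). The keeper look-alikes are orange (254,253) and purple (335,187), and the tray is at (393,187). Side view: the stand is at (310,248) and the tray at (314,167). The grey stand with the aluminium fork and black grip fits the description, so I'll confirm it in an enlarged crop and measure it.

```bash
cat > h.py <<'E'
import numpy as np,cv2
def load(n): return dict(np.load(f"c_{n}.npz"))
def cloud(c):
    K,R,t=c["intrinsics"],c["R"],c["t"]; z=c["z_map"]
    v,u=np.mgrid[:400,:640]
    p=np.stack([(u-K[0,2])/K[0,0]*z,(v-K[1,2])/K[1,1]*z,z],-1)
    w=(p-t)@R; w[z<=0]=np.nan
    return w
def ray(c,u,v,h):
    K,R,t=c["intrinsics"],c["R"],c["t"]
    d=R.T@np.array([(u-K[0,2])/K[0,0],(v-K[1,2])/K[1,1],1]); o=-R.T@t
    return o+d*(h-o[2])/d[2]
def tri(cs,uvs):
    A=[];b=[]
    for c,(u,v) in zip(cs,uvs):
        K,R,t=c["intrinsics"],c["R"],c["t"]
        x,y=(u-K[0,2])/K[0,0],(v-K[1,2])/K[1,1]
        A+=[R[0]-x*R[2],R[1]-y*R[2]];b+=[x*t[2]-t[0],y*t[2]-t[1]]
    return np.linalg.lstsq(np.array(A),np.array(b),rcond=None)[0]
E
python3 - <<'E'
from h import *
T,S=load("top"),load("side")
a=cv2.resize(T["pixels"][150:235,240:325],(400,400),interpolation=cv2.INTER_CUBIC)
b=cv2.resize(S["pixels"][205:290,260:360],(400,340),interpolation=cv2.INTER_CUBIC)
im=np.zeros((400,800,3),np.uint8);im[:,:400]=a;im[:340,400:]=b
cv2.imwrite("pics/crop.png",im[:,:,::-1])
for n,c,(u0,v0,u1,v1) in(("top",T,(240,150,325,235)),("side",S,(255,205,365,290))):
    w=cloud(c); sub=w[v0:v1,u0:u1]
    for lo,hi in((.034,.0425),(.07,.1)):
        m=(sub[...,2]>lo)&(sub[...,2]<hi)&np.isfinite(sub[...,2])
        m=m.astype(np.uint8)
        k,l,st,ce=cv2.connectedComponentsWithStats(m)
        for i in range(1,k):
            if st[i,4]>8:
                p=sub[l==i]; print(n,lo,st[i],p.mean(0).round(4),cv2.minAreaRect((p[:,:2]*1000).astype(np.float32)))
    # tray
    u0,v0,u1,v1=(355,145,430,225) if n=="top" else (270,140,360,190)
    sub=w[v0:v1,u0:u1]; m=(sub[...,2]>.016)&(sub[...,2]<.032)
    k,l,st,ce=cv2.connectedComponentsWithStats(m.astype(np.uint8)); i=1+np.argmax(st[1:,4]); p=sub[l==i]
    print("tray",st[i],p[:,2].mean(),cv2.minAreaRect((p[:,:2]*1000).astype(np.float32)))
E
```

```text
top 0.034 [ 25  13  42  55 482] [0.5565 0.0862 0.0394] ((532.8566284179688, 99.16741943359375), (128.8192901611328, 178.43548583984375), 75.29080200195312)
top 0.034 [ 19  45  33  28 234] [0.4553 0.1347 0.0393] ((460.6981506347656, 119.33316040039062), (126.04021453857422, 69.27501678466797), 74.51284790039062)
top 0.034 [35 54  6  4 11] [0.473  0.1189 0.0404] ((471.8376770019531, 118.72900390625), (20.17438507080078, 8.263331413269043), 64.14531707763672)
top 0.07 [44 23  5  8 29] [0.5746 0.0876 0.0844] ((575.3853149414062, 87.92121887207031), (11.964834213256836, 24.5048885345459), 75.95358276367188)
top 0.07 [ 23  42  33  13 133] [0.494  0.1091 0.0875] ((494.0556945800781, 109.60472106933594), (121.14873504638672, 24.407724380493164), 80.04817199707031)
tray [  9   9  54  65 316] 0.023591987907324693 ((561.1810913085938, -299.3442687988281), (221.6243133544922, 161.7841796875), 13.114959716796875)
side 0.034 [55  1  6  7 15] [ 0.5306 -0.0356  0.0379] ((531.466064453125, -39.19078826904297), (10.790057182312012, 20.376493453979492), 33.35406494140625)
side 0.034 [  12   16   83   52 1570] [0.5165 0.1192 0.039 ] ((522.2940673828125, 105.24341583251953), (127.21421813964844, 194.43283081054688), 74.69325256347656)
side 0.034 [ 0 58  6  9 15] [0.6413 0.2016 0.0385] ((641.7825927734375, 200.74217224121094), (25.529033660888672, 4.137295246124268), 68.04460906982422)
side 0.07 [ 53  16  23  34 246] [0.494  0.1201 0.0849] ((493.7220153808594, 113.14028930664062), (125.04976654052734, 24.449337005615234), 66.7649154663086)
side 0.07 [31 20 10  8 62] [0.5739 0.0936 0.0807] ((574.1815795898438, 91.51427459716797), (13.763872146606445, 24.46791648864746), 83.5833511352539)
tray [ 12  10  66  31 328] 0.020598561853271708 ((560.1378173828125, -296.8682556152344), (219.2819366455078, 169.15525817871094), 13.26656723022461)
```

View pics/crop.png

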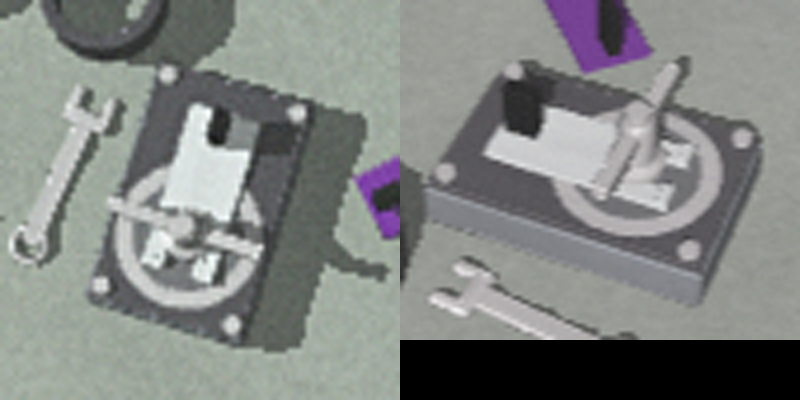

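The crop confirms it: a dark grey stand, a silver fork with a black grip block (top crop (220,125)) and the T-bar nut (top crop (185,230)). The orange and purple pieces are separate look-alikes. Next I'll refine the bar angle, the axis and the block.

```bash
python3 - <<'E'
from h import *
ax=np.array([.4937,.1113])
for n in("top","side"):
    c=load(n); w=cloud(c).reshape(-1,3); w=w[np.isfinite(w[:,2])]
    d=np.linalg.norm(w[:,:2]-ax,axis=1)
    b=w[(d<.068)&(w[:,2]>.077)&(w[:,2]<.095)&(d>.018)]
    s=(b[:,:2]-ax)@[np.cos(1.309),np.sin(1.309)]
    e1,e2=b[s>0,:2].mean(0),b[s<0,:2].mean(0)
    v=e1-e2; print(n,len(b),"bar ang",np.degrees(np.arctan2(v[1],v[0])),"mid",(e1+e2)/2,"z",np.percentile(b[:,2],[20,50,90]).round(4))
    # top-face only
    t=b[b[:,2]>.083]; 
    if len(t)>10:
        vx,vy,x,y=cv2.fitLine(t[:,:2].astype(np.float32),cv2.DIST_HUBER,0,.01,.01).ravel(); print(len(t),"line",np.degrees(np.arctan2(vy,vx))%180,x,y, "offset of axis", (ax[0]-x)*-vy+(ax[1]-y)*vx)
    # deck hull
    k=w[(w[:,2]>.036)&(w[:,2]<.043)&(np.linalg.norm(w[:,:2]-[.5225,.1035],axis=1)<.125)]
    r=cv2.minAreaRect((k[:,:2]*1000).astype(np.float32)); print("deck",r)
    g=w[(np.linalg.norm(w[:,:2]-[.5748,.0897],axis=1)<.03)&(w[:,2]>.083)&(w[:,2]<.095)]
    print("grip top",len(g),g.mean(0),cv2.minAreaRect((g[:,:2]*1000).astype(np.float32)))
    q=w[(np.linalg.norm(w[:,:2]-[.5607,-.298],axis=1)<.05)]; print("tray floor z",np.median(q[:,2]))
E
```

```text
top 83 bar ang 73.13677993605567 mid [0.49461678 0.11023365] z [0.0832 0.086  0.0917]
68 line 72.10771 0.48850906 0.092969365 offset of axis 0.0006918082473579114
deck ((522.7903442382812, 101.92079162597656), (128.34738159179688, 198.6268768310547), 74.79698181152344)
grip top 19 [0.57564619 0.08800568 0.08724861] ((574.9771118164062, 88.02334594726562), (11.964834213256836, 22.926788330078125), 75.95358276367188)
tray floor z 0.0063047256771824895
side 138 bar ang 72.97675899000359 mid [0.49305601 0.11419861] z [0.0823 0.084  0.086 ]
99 line 73.16235 0.49197352 0.108017854 offset of axis -0.0007017568762625862
deck ((522.593994140625, 105.01625061035156), (127.02196502685547, 193.5662841796875), 74.80052185058594)
grip top 28 [0.57477553 0.09198203 0.08515012] ((574.6273193359375, 92.13477325439453), (10.333040237426758, 24.163835525512695), 70.75727081298828)
tray floor z 0.003672750924581762
```

Emit:
play_rows([
  [0,0,-0.0372,0,0,0,0.8],
  [0,0,-0.0372,0,0,0,0.8],
  [0,0,-0.0372,0,0,0,0.8],
  [0,0,-0.0372,0,0,0,0.8],
  [0,0,-0.0372,0,0,0,0.8],
  [0,0,-0.0372,0,0,0,0.8],
  [0,0,-0.0372,0,0,0,0.8],
  [0,0,-0.0372,0,0,0,0.8],
], grip_force=40)

```text
time_s: 0.9
ee_pos: [0.2463, -0.6282, 0.251]
tcp_rot: [180.0, 0.0, -104.7]
force: [-0.6, 0.5, 0.6]
width: 0.801
finger_force: 0.0
```

Emit:
play_rows([
  [0,0,0,-0.5,-0.03,0,0.8],
  [0,0,0,-0.97,-0.06,0,0.8],
  [0,0,0,-0.97,-0.06,0,0.8],
  [0,0,0,-0.97,-0.06,0,0.8],
  [0,0,0,-0.97,-0.06,0,0.8],
  [0,0,0,-0.97,-0.06,0,0.8],
  [0,0,0,-0.97,-0.06,0,0.8],
  [0,0,0,-0.97,-0.06,0,0.8],
])

```text
time_s: 1.7
ee_pos: [0.3626, -0.2803, 0.2515]
tcp_rot: [-180.0, 0.0, -105.0]
force: [1.8, 0.5, 0.2]
width: 0.801
finger_force: 0.0
```

Emit:
play_rows([
  [0,0,0,-0.97,-0.06,0,0.8],
  [0,0,0,-0.97,-0.06,0,0.8],
  [0,0,0,-0.97,-0.06,0,0.8],
  [0,0,0,-0.97,-0.06,0,0.8],
  [0,0,0,-0.97,-0.06,0,0.8],
  [0,0,0,-0.97,-0.06,0,0.8],
  [0,0,0,-0.97,-0.06,0,0.8],
  [0,0,0,-0.5,-0.06,0,0.8],
])

```text
time_s: 2.5
ee_pos: [0.4808, 0.0668, 0.2514]
tcp_rot: [-180.0, 0.0, -104.9]
force: [-0.1, -0.6, 0.0]
width: 0.799
finger_force: 0.0
```

Emit:
play_rows([
  [0,0,0,-0.47,-0.02,0,0.8],
  [0,0,0,-0.46,0,0,0.8],
  [0,0,0,0,0,0.6,0.8],
  [0,0,0,0,0,0.8,0.8],
  [0,0,0,0,0,0.8,0.8],
  [0,0,0,0,0,0.6,0.8],
  [0,0,0,0,0,0.37,0.8],
  [0,0,0,0,0,0.2,0.8],
])

```text
time_s: 3.3
ee_pos: [0.4922, 0.1077, 0.0811]
tcp_rot: [179.9, -0.1, -105.0]
force: [0.8, 0.3, -0.1]
width: 0.798
finger_force: 0.0
```

```bash
cat > s.py <<'E'
from plant import bot
o=bot.observe()
for k in("time_s","ee_pos","tcp_rot","force","torque","joint_positions"):print(k,o[k].round(4) if k!="time_s" else o[k])
E
python3 s.py
```

```text
time_s 3.3
ee_pos [0.4922 0.1077 0.0811]
tcp_rot [ 1.798682e+02 -1.366000e-01 -1.050263e+02]
force [ 0.815   0.3121 -0.1232]
torque [0.0311 0.0784 0.0409]
joint_positions [ 3.47120e+01  1.51969e+01 -3.29311e+01 -1.83000e-02 -4.20614e+01
 -4.97248e+01]
```

Emit:
play_rows([
  [0,0,0,-0.08,-0.01,0,0.8],
  [0,0,-0.04,0,0,0,0.8],
  [0,0,-0.045,0,0,0,0.8],
  [0,0,-0.045,0,0,0,0.8],
  [0,0,-0.045,0,0,0,0.8],
  [0,0,-0.045,0,0,0,0.8],
  [0,0,-0.04,0,0,0,0.8],
  [0,0,-0.02,0,0,0,0.8],
])

```text
time_s: 4.1
ee_pos: [0.4957, 0.1128, 0.0846]
tcp_rot: [-179.9, -0.0, -54.3]
force: [-0.1, -0.2, -0.1]
width: 0.799
finger_force: 0.0
```

```bash
python3 s.py
```

```text
time_s 4.1
ee_pos [0.4957 0.1128 0.0846]
tcp_rot [-1.798573e+02 -1.530000e-02 -5.432160e+01]
force [-0.0591 -0.1766 -0.146 ]
torque [-0.0252  0.1354 -0.0367]
joint_positions [ 3.49943e+01  1.51143e+01 -3.24214e+01  2.02000e-02 -4.23215e+01
  6.69300e-01]
```

Emit:
play_rows([
  [0,0,-0.007,0,0.04,0,0.8],
  [0,0,-0.007,0,0,0,0.8],
  [0,0,-0.007,0,0,0,0.8],
  [0,0,-0.005,0,0,0,0.8],
  [0,0,-0.005,0,0,0,0.8],
  [0,0,-0.005,0,0,0,0.8],
  [0,0,-0.005,0,0,0,0.8],
  [0,0,-0.005,0,0,0,0.8],
])

```text
time_s: 4.9
ee_pos: [0.4931, 0.1109, 0.083]
tcp_rot: [180.0, 0.0, -46.3]
force: [-0.2, -0.2, 0.0]
width: 0.804
finger_force: 0.0
```

```bash
python3 s.py
```

```text
time_s 4.9
ee_pos [0.4931 0.1109 0.083 ]
tcp_rot [ 1.799917e+02  8.000000e-04 -4.626560e+01]
force [-0.1963 -0.2194  0.0179]
torque [-0.0622  0.1337  0.0301]
joint_positions [ 3.49760e+01  1.50776e+01 -3.27618e+01  7.00000e-04 -4.21690e+01
  8.75790e+00]
```

Emit:
play_rows([
  [0,0,-0.003,0,0,0,0.8],
  [0,0,-0.003,0,0,0,0.8],
  [0,0,-0.003,0,0,0,0.8],
  [0,0,-0.003,0,0,0,0.8],
  [0,0,-0.002,0,0,0,0.8],
  [0,0,-0.002,0,0,0,0.8],
  [0,0,0,0,0,0,0.8],
  [0,0,0,0,0,0,0.8],
])

```text
time_s: 5.7
ee_pos: [0.4931, 0.1109, 0.083]
tcp_rot: [180.0, 0.0, -43.5]
force: [-0.6, 0.6, -0.1]
width: 0.797
finger_force: 0.0
```

```bash
python3 s.py
```

```text
time_s 5.7
ee_pos [0.4931 0.1109 0.083 ]
tcp_rot [ 1.799986e+02  1.000000e-04 -4.346080e+01]
force [-0.5775  0.5925 -0.1228]
torque [-0.0308  0.1428  0.0062]
joint_positions [ 3.49757e+01  1.50725e+01 -3.27604e+01  3.00000e-04 -4.21685e+01
  1.15634e+01]
```

Emit:
play_rows([
  [0,0,-0.003,0,0,0,0.8],
  [0,0,-0.003,0,0,0,0.8],
  [0,0,-0.003,0,0,0,0.8],
  [0,0,-0.003,0,0,0,0.8],
  [0,0,-0.002,0,0,0,0.8],
  [0,0,-0.002,0,0,0,0.8],
  [0,0,0,0,0,0,0.8],
  [0,0,0,0,0,0,0.8],
])

```text
time_s: 6.5
ee_pos: [0.4932, 0.1109, 0.0831]
tcp_rot: [-180.0, -0.0, -40.6]
force: [1.9, -2.1, -1.4]
width: 0.8
finger_force: 2.3
```

```bash
python3 s.py
```

```text
time_s 6.5
ee_pos [0.4932 0.1109 0.0831]
tcp_rot [-1.799932e+02 -5.500000e-03 -4.058390e+01]
force [ 1.8628 -2.1168 -1.3618]
torque [-0.5074 -0.4601 -0.1493]
joint_positions [ 3.49715e+01  1.50712e+01 -3.27566e+01  5.40000e-03 -4.21643e+01
  1.44406e+01]
```

Emit:
play_rows([
  [0,0,-0.002,0,0,0,0.8],
  [0,0,-0.002,0,0,0,0.8],
  [0,0,-0.002,0,0,0,0.8],
  [0,0,-0.002,0,0,0,0.8],
  [0,0,0,0,0,0,0.8],
  [0,0,0,0,0,0,0.8],
  [0,0,0,0,0,0,0.8],
  [0,0,0,0,0,0,0.8],
])

```text
time_s: 7.3
ee_pos: [0.4932, 0.1109, 0.0831]
tcp_rot: [-180.0, -0.0, -39.1]
force: [1.9, -1.6, -0.9]
width: 0.801
finger_force: 2.7
```

```bash
python3 s.py
```

```text
time_s 7.3
ee_pos [0.4932 0.1109 0.0831]
tcp_rot [-1.799984e+02 -1.900000e-03 -3.913760e+01]
force [ 1.9445 -1.5535 -0.9216]
torque [-0.6476 -0.7536 -0.2294]
joint_positions [ 3.49758e+01  1.50707e+01 -3.27590e+01  2.00000e-03 -4.21682e+01
  1.58851e+01]
```

Emit:
play_rows([
  [0,0,-0.002,0,0,0,0.8],
  [0,0,-0.002,0,0,0,0.8],
  [0,0,-0.002,0,0,0,0.8],
  [0,0,-0.002,0,0,0,0.8],
  [0,0,0,0,0,0,0.8],
  [0,0,0,0,0,0,0.8],
  [0,0,0,0,0,0,0.8],
  [0,0,0,0,0,0,0.8],
])

```text
time_s: 8.1
ee_pos: [0.4932, 0.1109, 0.0831]
tcp_rot: [-180.0, -0.0, -37.7]
force: [3.2, -0.9, -1.6]
width: 0.799
finger_force: 4.5
```

```bash
python3 s.py
```

```text
time_s 8.1
ee_pos [0.4932 0.1109 0.0831]
tcp_rot [-1.79994e+02 -1.60000e-03 -3.77000e+01]
force [ 3.1511 -0.9174 -1.6205]
torque [-0.7375 -0.9118 -0.4097]
joint_positions [ 3.49752e+01  1.50688e+01 -3.27585e+01 -5.00000e-04 -4.21665e+01
  1.73251e+01]
```

Emit:
play_rows([
  [0,0,-0.002,0,0,0,0.8],
  [0,0,-0.002,0,0,0,0.8],
  [0,0,0,0,0,0,0.8],
  [0,0,0,0,0,0,0.8],
  [0,0,0,0,0,0,0.8],
  [0,0,0,0,0,0,0.8],
  [0,0,0,0,0,0,0.8],
  [0,0,0,0,0,0,0.8],
])

```text
time_s: 8.9
ee_pos: [0.4931, 0.1109, 0.0831]
tcp_rot: [-180.0, -0.0, -37.0]
force: [3.2, -2.6, -1.9]
width: 0.802
finger_force: 6.0
```

```bash
python3 s.py
```

```text
time_s 8.9
ee_pos [0.4931 0.1109 0.0831]
tcp_rot [-1.799971e+02 -1.400000e-03 -3.697610e+01]
force [ 3.1893 -2.5987 -1.8925]
torque [-0.6963 -1.0656 -0.4467]
joint_positions [ 3.49751e+01  1.50691e+01 -3.27615e+01  6.00000e-04 -4.21662e+01
  1.80484e+01]
```

Emit:
play_rows([
  [0,0,0.04,0,0,0,0.8],
  [0,0,0,0,0,-0.5,0.8],
  [0,0,0,0,0,-0.5,0.8],
  [0,0,-0.04,0,0,0,0.8],
  [0,0,-0.045,0,0,0,0.8],
  [0,0,-0.045,0,0,0,0.8],
  [0,0,-0.045,0,0,0,0.8],
  [0,0,-0.045,0,0,0,0.8],
])

```text
time_s: 9.7
ee_pos: [0.4924, 0.111, 0.133]
tcp_rot: [180.0, 0.1, -4.2]
force: [-0.1, 0.2, -0.4]
width: 0.8
finger_force: 0.0
```

Emit:
play_rows([
  [0,0,-0.045,0,0,0,0.8],
  [0,0,-0.045,0,0,0,0.8],
  [0,0,-0.035,0,0,0,0.8],
  [0,0,0,0,0,0,0.8],
  [0,0,0,0,0,0,0.8],
  [0,0,0,0,0,0.4,0.8],
  [0,0,0,0,0,0.4,0.8],
  [0,0,0,0,0,0.2,0.8],
])

```text
time_s: 10.5
ee_pos: [0.4922, 0.1105, 0.0817]
tcp_rot: [180.0, 0.1, 17.8]
force: [0.1, -0.4, 0.4]
width: 0.799
finger_force: 0.0
```

Emit:
play_rows([
  [0,0,0.008,0,0,0,0.8],
  [0,0,0.008,0,0,0,0.8],
  [0,0,0.008,0,0,0,0.8],
  [0,0,0.008,0,0,0,0.8],
  [0,0,0.008,0,0,0,0.8],
  [0,0,0.008,0,0,0,0.8],
  [0,0,0.008,0,0,0,0.8],
  [0,0,0.008,0,0,0,0.8],
])

```text
time_s: 11.3
ee_pos: [0.4935, 0.1111, 0.0834]
tcp_rot: [-180.0, -0.0, 6.3]
force: [-0.3, -0.2, 3.1]
width: 0.804
finger_force: 3.2
```

```bash
python3 s.py
```

```text
time_s 11.3
ee_pos [0.4935 0.1111 0.0834]
tcp_rot [-1.799951e+02 -4.230000e-02  6.313700e+00]
force [-0.3335 -0.2274  3.0886]
torque [-0.2067  0.005   0.2643]
joint_positions [ 3.49776e+01  1.50508e+01 -3.27347e+01  2.38000e-02 -4.21750e+01
  6.13185e+01]
```

Emit:
play_rows([
  [0,0,0.006,0,0,0,0.8],
  [0,0,0.006,0,0,0,0.8],
  [0,0,0.006,0,0,0,0.8],
  [0,0,0.006,0,0,0,0.8],
  [0,0,0.006,0,0,0,0.8],
  [0,0,0.006,0,0,0,0.8],
  [0,0,0.006,0,0,0,0.8],
  [0,0,0.006,0,0,0,0.8],
])

```text
time_s: 12.1
ee_pos: [0.4933, 0.111, 0.0831]
tcp_rot: [-180.0, -0.0, -2.3]
force: [1.2, -0.4, 5.0]
width: 0.8
finger_force: 3.3
```

```bash
python3 s.py
```

```text
time_s 12.1
ee_pos [0.4933 0.111  0.0831]
tcp_rot [-1.799923e+02 -1.770000e-02 -2.316500e+00]
force [ 1.2054 -0.3663  4.9916]
torque [-0.0281 -0.3421  0.2083]
joint_positions [ 3.49790e+01  1.50697e+01 -3.27505e+01  6.90000e-03 -4.21610e+01
  5.26993e+01]
```

Emit:
play_rows([
  [0,0,0.02,0,0,-0.004,0.8],
  [0,0,0.028,0,0,-0.004,0.8],
  [0,0,0.028,0,0,-0.004,0.8],
  [0,0,0.028,0,0,-0.004,0.8],
  [0,0,0.028,0,0,-0.004,0.8],
  [0,0,0.028,0,0,-0.004,0.8],
  [0,0,0.028,0,0,-0.004,0.8],
  [0,0,0.028,0,0,-0.004,0.8],
])

```text
time_s: 12.9
ee_pos: [0.4932, 0.1112, 0.0847]
tcp_rot: [-180.0, 0.0, -41.4]
force: [0.2, 0.9, 5.9]
width: 0.799
finger_force: 3.6
```

Emit:
play_rows([
  [0,0,0.028,0,0,-0.004,0.8],
  [0,0,0.028,0,0,-0.004,0.8],
  [0,0,0.028,0,0,-0.004,0.8],
  [0,0,0.028,0,0,-0.004,0.8],
  [0,0,0.028,0,0,-0.004,0.8],
  [0,0,0.028,0,0,-0.004,0.8],
  [0,0,0.028,0,0,-0.004,0.8],
  [0,0,0.028,0,0,-0.004,0.8],
])

```text
time_s: 13.7
ee_pos: [0.4933, 0.1114, 0.0863]
tcp_rot: [-180.0, 0.0, -81.7]
force: [1.0, 2.2, 4.6]
width: 0.803
finger_force: 3.5
```

```bash
python3 s.py
```

```text
time_s 13.7
ee_pos [0.4933 0.1114 0.0863]
tcp_rot [-1.799687e+02  3.480000e-02 -8.168090e+01]
force [1.0313 2.2475 4.6361]
torque [0.7885 0.0181 0.3015]
joint_positions [ 3.49991e+01  1.48012e+01 -3.25521e+01 -2.52000e-02 -4.26031e+01
 -2.66615e+01]
```

Emit:
play_rows([
  [0,0,0.028,0,0,-0.004,0.8],
  [0,0,0.028,0,0,-0.004,0.8],
  [0,0,0.028,0,0,-0.004,0.8],
  [0,0,0.028,0,0,-0.004,0.8],
  [0,0,0.028,0,0,-0.004,0.8],
  [0,0,0.028,0,0,-0.004,0.8],
  [0,0,0.028,0,0,-0.004,0.8],
  [0,0,0.01,0,0,-0.004,0.8],
])

```text
time_s: 14.5
ee_pos: [0.4934, 0.1115, 0.0879]
tcp_rot: [-180.0, 0.1, -118.7]
force: [0.6, 2.7, 3.7]
width: 0.798
finger_force: 3.3
```

Emit:
play_rows([
  [0,0,0.01,0,0,-0.002,0.8],
  [0,0,0.01,0,0,-0.002,0.8],
  [0,0,0.01,0,0,-0.002,0.8],
  [0,0,0.01,0,0,-0.002,0.8],
  [0,0,0.006,0,0,-0.002,0.8],
  [0,0,0.006,0,0,-0.002,0.8],
  [0,0,0.006,0,0,-0.002,0.8],
  [0,0,0.006,0,0,-0.002,0.8],
])

```text
time_s: 15.3
ee_pos: [0.4933, 0.1113, 0.0886]
tcp_rot: [180.0, 0.0, -130.1]
force: [2.1, 5.4, 0.9]
width: 0.8
finger_force: 3.1
```

```bash
python3 s.py
```

```text
time_s 15.3
ee_pos [0.4933 0.1113 0.0886]
tcp_rot [ 1.799962e+02  3.540000e-02 -1.301122e+02]
force [2.1134 5.4048 0.8895]
torque [ 1.7396 -0.5698  0.187 ]
joint_positions [ 3.49940e+01  1.46169e+01 -3.24191e+01 -1.87000e-02 -4.29308e+01
 -7.50925e+01]
```

Emit:
play_rows([
  [0,0,0.005,0,0,0,0.8],
  [0,0,0.005,0,0,0,0.8],
  [0,0,0.005,0,0,0,0.8],
  [0,0,0.003,0,0,0,0.8],
  [0,0,0,0,0,0,0.8],
  [0,0,0,0,0,0,0.8],
  [0,0,0,0,0,0,0.8],
  [0,0,0,0,0,0,0.8],
])

```text
time_s: 16.1
ee_pos: [0.4934, 0.1112, 0.0887]
tcp_rot: [-180.0, 0.0, -133.3]
force: [2.2, 4.6, 0.5]
width: 0.8
finger_force: 2.8
```

```bash
python3 s.py
```

```text
time_s 16.1
ee_pos [0.4934 0.1112 0.0887]
tcp_rot [-1.799989e+02  4.400000e-02 -1.333152e+02]
force [2.1736 4.6076 0.5291]
torque [ 1.7147 -0.5116  0.2042]
joint_positions [ 3.49860e+01  1.46089e+01 -3.24148e+01 -1.15000e-02 -4.29330e+01
 -7.82928e+01]
```

Emit:
play_rows([
  [0,0,-0.04,0,0,0,0.8],
  [0,0,0,0,0,-0.6,0.8],
  [0,0,0,0,0,-0.8,0.8],
  [0,0,0,0,0,-0.6,0.6],
  [0,0,0.045,0,0,0,0.6],
  [0,0,0.047,0,0,0,0.6],
  [0,0,0.047,0,0,0,0.6],
  [0,0,0.047,0,0,0,0.6],
])

```text
time_s: 16.9
ee_pos: [0.4916, 0.1097, 0.1878]
tcp_rot: [-180.0, -0.2, -160.0]
force: [0.4, 0.0, 1.0]
width: 0.599
finger_force: 0.0
```

Emit:
play_rows([
  [0,0,0.047,0,0,0,0.6],
  [0,0,0.047,0,0,0,0.6],
  [0,0,0.047,0,0,0,0.6],
  [0,0,0.047,0,0,0,0.6],
  [0,0,0.01,0,0,0,0.6],
  [0,0,0,0,0,0,0.6],
  [0,0,0,0,0,0,0.6],
  [0,0,0,0,0,0,0.6],
])

```text
time_s: 17.7
ee_pos: [0.4927, 0.1105, 0.1883]
tcp_rot: [-180.0, -0.0, 164.8]
force: [0.2, 0.5, 0.1]
width: 0.599
finger_force: 0.0
```

```bash
python3 s.py; python3 - <<'E'
from plant import bot
from h import *
c=bot.read_camera("side"); np.savez("c_side1.npz",**c)
t=bot.read_camera("top"); np.savez("c_top1.npz",**t)
a=cv2.resize(c["pixels"][200:295,255:375],(800,600)[:1]+(600,) if 0 else (720,570),interpolation=cv2.INTER_CUBIC)
cv2.imwrite("pics/side1.png",a[:,:,::-1])
ax=np.array([.4937,.1113])
for n,q in(("side",c),("top",t)):
    w=cloud(q).reshape(-1,3);w=w[np.isfinite(w[:,2])]
    d=np.linalg.norm(w[:,:2]-ax,axis=1)
    b=w[(d<.068)&(d>.022)&(w[:,2]>.083)&(w[:,2]<.1)]
    g=w[(np.linalg.norm(w[:,:2]-[.5748,.0897],axis=1)<.03)&(w[:,2]>.08)&(w[:,2]<.092)]
    print(n,len(b),len(g),g.mean(0) if len(g) else 0)
    if len(b)>10:
        l=cv2.fitLine(b[:,:2].astype(np.float32),cv2.DIST_HUBER,0,.01,.01).ravel();print(np.degrees(np.arctan2(l[1],l[0]))%180,l[2:],np.median(b[:,2]))
E
```

```text
time_s 17.7
ee_pos [0.4927 0.1105 0.1883]
tcp_rot [-1.799534e+02 -4.740000e-02  1.648274e+02]
force [0.2108 0.5353 0.0528]
torque [-0.0453 -0.0692  0.0131]
joint_positions [ 3.496200e+01  7.597400e+00 -2.558460e+01 -7.700000e-03 -5.688420e+01
 -1.401303e+02]
side 98 41 [0.57480476 0.09260769 0.08375692]
114.025085 [0.48927507 0.12819478] 0.08992030160936225
top 33 2 [0.58347715 0.0802582  0.08919062]
105.37447 [0.47768632 0.14748691] 0.09266273086754848
```

View pics/side1.png

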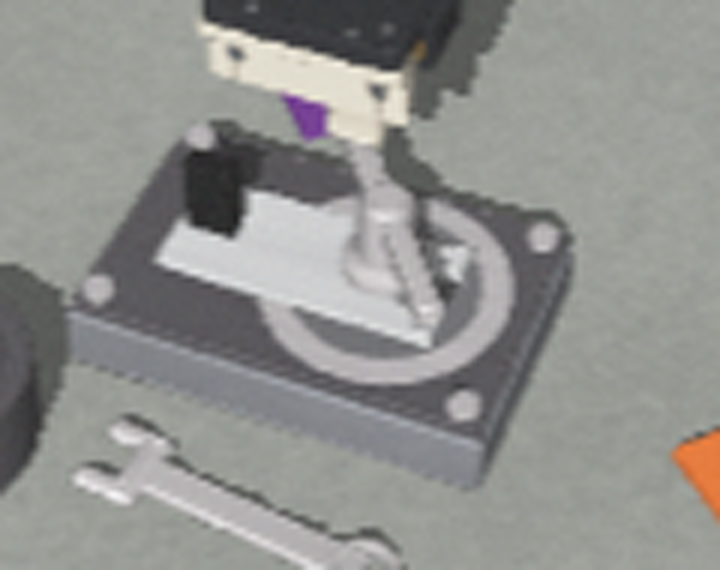

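The handle now lies about 141° (2.46 rad) clockwise from seated, so the nut is undone. The black grip at crop (215,190) has not moved. Now for the grip block.

Emit:
play_rows([
  [0,0,0,-0.5,0.035,0,0.6],
  [0,0,0,-0.7,0,0,0.6],
  [0,0,0,-0.5,0,0,0.6],
  [0,0,0,0,0,0.4,0.6],
  [0,0,0,0,0,0.6,0.6],
  [0,0,0,0,0,0.6,0.6],
  [0,0,0,0,0,0.4,0.6],
  [0,0,0,0,0,0.1,0.6],
])

```text
time_s: 18.6
ee_pos: [0.5741, 0.0896, 0.0811]
tcp_rot: [-179.8, -0.2, 164.8]
force: [-1.2, 0.2, 0.6]
width: 0.597
finger_force: 0.0
```

Emit:
play_rows([
  [0,0,0,0,0,0,0.6],
  [0,0,0,0,0,0,0.4],
  [0,0,0,0,0,0,0.3],
  [0,0,0,0,0,0,0.25],
  [0,0,0,0,0,0,0.2],
  [0,0,0,0,0,0,0.15],
  [0,0,0,0,0,0,0.1],
  [0,0,0,0,0,0,0.0],
], grip_force=10)

```text
time_s: 19.4
ee_pos: [0.5756, 0.0902, 0.0839]
tcp_rot: [-180.0, 0.0, 164.8]
force: [-0.8, -1.4, 3.5]
width: 0.136
finger_force: 10.0
```

```bash
python3 s.py
```

```text
time_s 19.4
ee_pos [0.5756 0.0902 0.0839]
tcp_rot [-1.799876e+02  4.600000e-03  1.648124e+02]
force [-0.7636 -1.3526  3.5217]
torque [-0.3902  0.3536  0.0331]
joint_positions [ 2.813010e+01  2.118750e+01 -2.295040e+01  1.700000e-02 -4.586730e+01
 -1.333296e+02]
```

Emit:
play_rows([
  [0,0,0,0,0,0,0],
  [0,0,0,0,0,0,0],
  [0,0,0,-0.04,0,0,0],
  [0,0,0,-0.06,0,0,0],
  [0,0,0,-0.1,0,0,0],
  [0,0,0,-0.1,0,0,0],
  [0,0,0,-0.1,0,0,0],
  [0,0,0,-0.1,0,0,0],
], grip_force=45)

```text
time_s: 20.2
ee_pos: [0.5992, 0.0839, 0.0839]
tcp_rot: [-180.0, -0.1, 164.8]
force: [-5.5, 1.8, 8.2]
width: 0.137
finger_force: 45.0
```

```bash
python3 s.py
```

```text
time_s 20.2
ee_pos [0.5992 0.0839 0.0839]
tcp_rot [-1.799924e+02 -6.340000e-02  1.648021e+02]
force [-5.4895  1.8292  8.1504]
torque [0.5272 1.9425 0.009 ]
joint_positions [ 2.643420e+01  2.297040e+01 -1.993450e+01 -4.970000e-02 -4.714750e+01
 -1.315982e+02]
```

Emit:
play_rows([
  [0,0,0,-0.1,0,-0.01,0],
  [0,0,0,-0.15,0,0,0],
  [0,0,0,-0.15,0,0,0],
  [0,0,0,-0.15,0,0,0],
  [0,0,0,-0.15,0,0,0],
  [0,0,0,-0.15,0,0,0],
  [0,0,0,-0.15,0,0,0],
  [0,0,0,-0.15,0,0,0],
])

```text
time_s: 21.0
ee_pos: [0.6558, 0.0685, 0.0839]
tcp_rot: [-180.0, -0.0, 164.8]
force: [-1.3, 1.3, -1.4]
width: 0.134
finger_force: 45.0
```

```bash
python3 s.py
```

```text
time_s 21.0
ee_pos [0.6558 0.0685 0.0839]
tcp_rot [-1.799943e+02 -9.200000e-03  1.647962e+02]
force [-1.329   1.2555 -1.3811]
torque [0.0812 0.4536 0.0406]
joint_positions [ 2.286800e+01  2.719580e+01 -1.263520e+01 -1.600000e-03 -5.017970e+01
 -1.280708e+02]
```

Emit:
play_rows([
  [0,0,0,-0.15,0,0,0],
  [0,0,0,-0.1,0,0,0],
  [0,0,0,0,0,-0.1,0],
  [0,0,0,0,0,-0.2,0],
  [0,0,0,0,0,-0.4,0],
  [0,0,0,0,0,-0.5,0],
  [0,0,0,0,0,-0.5,0],
  [0,0,0,0,0,-0.3,0],
])

```text
time_s: 21.8
ee_pos: [0.668, 0.0657, 0.1874]
tcp_rot: [179.9, 0.2, 164.8]
force: [1.2, 0.1, -3.7]
width: 0.133
finger_force: 45.0
```

```bash
python3 s.py; python3 - <<'E'
from h import *
w=cloud(load("top"));print("jar",w[118,322],"thin",w[137,363])
from plant import bot
c=bot.read_camera("side"); np.savez("c_side2.npz",**c)
cv2.imwrite("pics/side2.png",c["pixels"][:,:,::-1])
t=bot.read_camera("top"); cv2.imwrite("pics/top2.png",t["pixels"][:,:,::-1])
E
```

```text
time_s 21.8
ee_pos [0.668  0.0657 0.1874]
tcp_rot [1.799007e+02 1.759000e-01 1.648331e+02]
force [ 1.2097  0.1229 -3.6593]
torque [ 0.0343 -0.1951  0.0156]
joint_positions [ 2.223800e+01  2.254320e+01 -4.956400e+00  3.150000e-02 -6.230040e+01
 -1.274193e+02]
jar [ 0.79274232 -0.03661499  0.09381235] thin [ 0.75263896 -0.19810385  0.00102487]
```

View pics/side2.png

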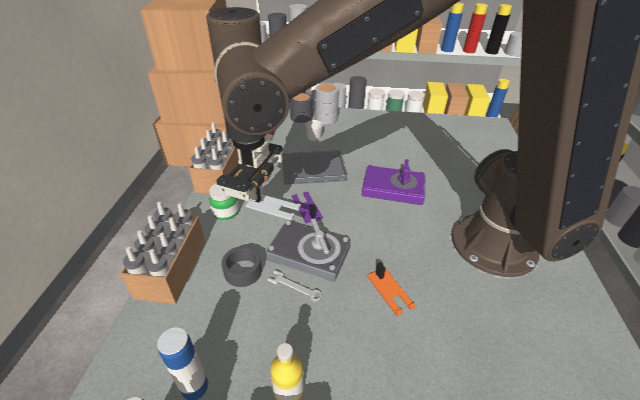

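The side view shows the silver keeper held level in the gripper at about (270,207), the nut bar still turned, and nothing else disturbed. Next is the tray.

Emit:
play_rows([
  [0,0,-0.03,0,0,0,0],
  [0,0,-0.045,0,0,0,0],
  [0,0,-0.045,0,0,0,0],
  [0,0,-0.037,0,0,0,0],
  [0,0,0,0.1,-0.24,0,0],
  [0,0,0,0.2,-0.48,0,0],
  [0,0,0,0.26,-0.62,0,0],
  [0,0,0,0.28,-0.68,0,0],
])

```text
time_s: 22.7
ee_pos: [0.6482, -0.0435, 0.183]
tcp_rot: [180.0, -0.1, -167.0]
force: [0.0, -0.0, -3.4]
width: 0.132
finger_force: 45.0
```

Emit:
play_rows([
  [0,0,0,0.28,-0.68,0,0],
  [0,0,0,0.28,-0.68,0,0],
  [0,0,0,0.28,-0.68,0,0],
  [0,0,0,0.28,-0.68,0,0],
  [0,0,0,0.28,-0.68,0,0],
  [0,0,0,0.28,-0.68,0,0],
  [0,0,0,0.14,-0.35,0,0],
  [0,0,0,0.08,-0.15,0,0],
])

```text
time_s: 23.5
ee_pos: [0.6071, -0.289, 0.183]
tcp_rot: [180.0, -0.1, -167.2]
force: [0.6, 0.3, -4.3]
width: 0.134
finger_force: 45.0
```

Emit:
play_rows([
  [0,0,0,0,0,0.2,0],
  [0,0,0,0,0,0.3,0],
  [0,0,0,0,0,0.3,0],
  [0,0,0,0,0,0.3,0],
  [0,0,0,0,0,0.2,0],
  [0,0,0,0,0,0.1,0],
  [0,0,0,0,0,0,0],
  [0,0,0,0,0,0,0],
])

```text
time_s: 24.3
ee_pos: [0.6089, -0.287, 0.1146]
tcp_rot: [-180.0, 0.0, -166.9]
force: [-0.5, 0.1, -3.8]
width: 0.136
finger_force: 45.0
```

```bash
python3 s.py; python3 - <<'E'
from h import *
from plant import bot
c=bot.read_camera("side")
a=cv2.resize(c["pixels"][110:210,230:370],(784,560),interpolation=cv2.INTER_CUBIC)
cv2.imwrite("pics/side3.png",a[:,:,::-1])
E
```

```text
time_s 24.3
ee_pos [ 0.6089 -0.287   0.1146]
tcp_rot [-1.799738e+02  3.080000e-02 -1.669204e+02]
force [-0.4857  0.086  -3.7609]
torque [ 0.0237 -0.1136 -0.0058]
joint_positions [-8.67840e+00  2.64516e+01 -9.14600e+00  1.60000e-02 -5.43640e+01
 -6.82513e+01]
```

View pics/side3.png

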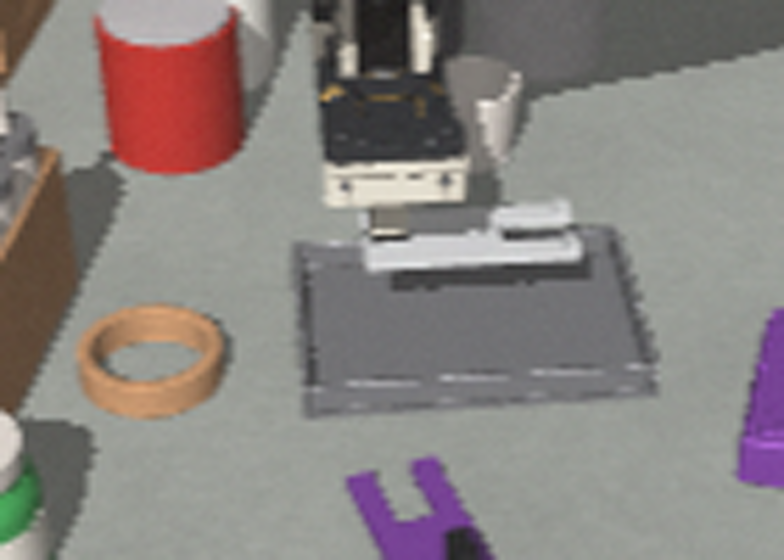

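The keeper is level above the tray at crop (470,250), its long side parallel to the tray's. Lowering it now.

Emit:
play_rows([
  [0,0,0,0,0,0.2,0],
  [0,0,0,0,0,0.3,0],
  [0,0,0,0,0,0.3,0],
  [0,0,0,0,0,0.2,0],
  [0,0,0,0,0,0.12,0],
  [0,0,0,0,0,0.06,0],
  [0,0,0,0,0,0.04,0],
  [0,0,0,0,0,0,0],
])

```text
time_s: 25.15
ee_pos: [0.6086, -0.2871, 0.0532]
tcp_rot: [-180.0, 0.0, -166.9]
force: [0.2, -0.4, -3.5]
width: 0.133
finger_force: 45.0
```

Emit:
play_rows([
  [0,0,0,0,0,0.01,0],
  [0,0,0,0,0,0.01,0],
  [0,0,0,0,0,0.01,0],
  [0,0,0,0,0,0.01,0],
  [0,0,0,0,0,0.01,0],
  [0,0,0,0,0,0,0],
  [0,0,0,0,0,0,0],
  [0,0,0,0,0,0,0],
])

```text
time_s: 25.95
ee_pos: [0.6084, -0.287, 0.0507]
tcp_rot: [-180.0, -0.0, -166.9]
force: [0.7, 0.4, -3.9]
width: 0.134
finger_force: 45.0
```

Emit:
play_rows([
  [0,0,0,0,0,0.008,0],
  [0,0,0,0,0,0.008,0],
  [0,0,0,0,0,0.008,0],
  [0,0,0,0,0,0.008,0],
  [0,0,0,0,0,0.008,0],
  [0,0,0,0,0,0,0],
  [0,0,0,0,0,0,0],
  [0,0,0,0,0,0,0],
])

```text
time_s: 26.75
ee_pos: [0.6085, -0.287, 0.049]
tcp_rot: [-180.0, 0.0, -166.9]
force: [-1.1, 1.6, 0.8]
width: 0.131
finger_force: 45.0
```

Emit:
play_rows([
  [0,0,0,0,0,0.006,0],
  [0,0,0,0,0,0,0],
  [0,0,0,0,0,0,0],
  [0,0,0,0,0,0,0.15],
  [0,0,0,0,0,0,0.2],
  [0,0,0,0,0,0,0.25],
  [0,0,0,0,0,0,0.35],
  [0,0,0,0,0,0,0.4],
])

```text
time_s: 27.55
ee_pos: [0.6085, -0.287, 0.0482]
tcp_rot: [180.0, -0.0, -166.9]
force: [1.2, -0.3, 0.0]
width: 0.361
finger_force: 0.0
```

Emit:
play_rows([
  [0,0,0,0,0,0,0.4],
  [0,0,0,0,0,-0.2,0.4],
  [0,0,0,0,0,-0.4,0.4],
  [0,0,0,0,0,-0.8,0.4],
  [0,0,0,0,0,-0.9,0.4],
  [0,0,0,0,0,-0.9,0.4],
  [0,0,0,0,0,-0.4,0.4],
  [0,0,0,0,0,0,0.4],
])

```text
time_s: 28.35
ee_pos: [0.6101, -0.2877, 0.234]
tcp_rot: [-179.8, 0.4, -166.9]
force: [0.1, -0.4, -0.2]
width: 0.399
finger_force: 0.0
```

```bash
python3 s.py; python3 - <<'E'
from h import *
from plant import bot
for n,(v0,v1,u0,u1) in(("side",(110,310,220,380)),("top",(100,260,220,430))):
    c=bot.read_camera(n); np.savez(f"c_{n}4.npz",**c)
    w=cloud(c).reshape(-1,3); col=c["pixels"].reshape(-1,3).astype(int)
    m=(np.abs(w[:,0]-.56)<.1)&(np.abs(w[:,1]+.298)<.07)&(col.min(1)>150)&(w[:,2]<.03)
    print(n,m.sum(),"keeper z",np.median(w[m,2]) if m.sum() else 0,cv2.minAreaRect((w[m,:2]*1000).astype(np.float32)) if m.sum()>3 else "")
    s=c["pixels"][v0:v1,u0:u1]; cv2.imwrite(f"pics/{n}4.png",cv2.resize(s,None,fx=3,fy=3,interpolation=cv2.INTER_CUBIC)[:,:,::-1])
E
```

```text
time_s 28.35
ee_pos [ 0.6101 -0.2877  0.234 ]
tcp_rot [-179.7706    0.4052 -166.9085]
force [ 0.0624 -0.381  -0.1649]
torque [ 0.0388 -0.0181  0.0158]
joint_positions [-8.68920e+00  2.08403e+01 -1.22740e+00  6.78000e-02 -6.74709e+01
 -6.82459e+01]
side 330 keeper z 0.009116704317515857 ((577.3417358398438, -305.30096435546875), (118.34683227539062, 176.11392211914062), 77.88007354736328)
top 398 keeper z 0.011768288316033087 ((545.26904296875, -291.85888671875), (114.64017486572266, 188.41213989257812), 76.70475769042969)
```

View pics/side4.png

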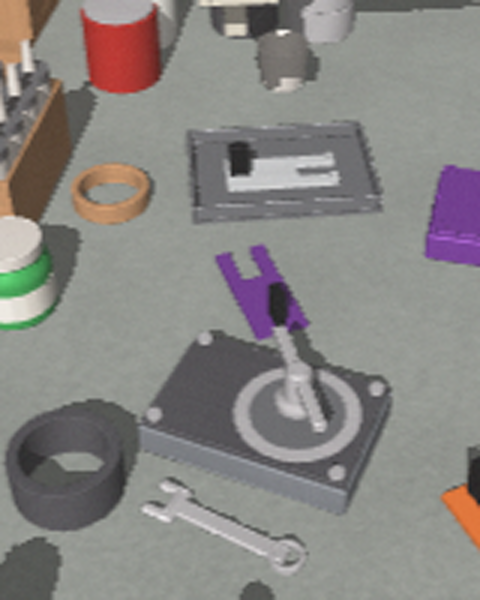

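The keeper lies flat in the tray at crop (280,172), top face about 10 mm up, and the other things haven't moved. One last check of the nut angle, without the arm in view.

```bash
python3 - <<'E'
from h import *
ax=np.array([.4937,.1113])
for n in("side4","top4"):
    w=cloud(load(n)).reshape(-1,3);w=w[np.isfinite(w[:,2])]
    d=np.linalg.norm(w[:,:2]-ax,axis=1)
    b=w[(d<.07)&(d>.02)&(w[:,2]>.085)&(w[:,2]<.1)]
    l=cv2.fitLine(b[:,:2].astype(np.float32),cv2.DIST_HUBER,0,.01,.01).ravel();a=np.degrees(np.arctan2(l[1],l[0]))%180
    print(n,len(b),a,"turn rad",np.radians(74.8+180-a),np.median(b[:,2]))
E
```

```text
side4 124 113.556305 turn rad 2.4651675 0.09068646975506667
top4 81 113.25204 turn rad 2.470478 0.0921240809095684
```

```bash
python3 -c "
from plant import bot
print(bot.sign_off())"
```

```text
the job is handed in; nothing more can be done
None
```

The job is handed in: the nut came up firm anticlockwise at about 0.45 N m and was undone clockwise to about 2.47 rad, then the keeper was drawn straight out and set down flat in the tray, with nothing else seen to have moved.

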